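# Connect the cartridge, refit the cooker knob and hold it pressed

## Robot

A 6-joint arm with a two-finger parallel gripper is mounted at the origin on a cart in front of the work surface, level with it; the furniture and walls round the work are solid. World frame = base frame: x ahead of the robot, y to its left, z up, the work surface at z = 0. Lengths are in mm, angles in rad, forces in N, time in s.
With the tool pointing down it reaches from about 350 to 975 mm from the base axis. Payload 7.1 kg.
Tool frame: the origin (TCP) lies at the very end of the fingers, on their centre line; the grasp point (between the pads) lies 19 mm behind it (ctrl.grasp_offset is the distance from the TCP to the grasp point, in mm); z points along the fingers, y is the line along which they close (so a half turn about z gives the same grasp; the last joint's range is limited). The gripper opens to 88 mm and grips with 3 to 60 N. Pads are 20 mm wide; open, the fingers measure 115 mm over their backs; the gripper's body (75 mm by 178 mm) begins 61 mm behind the grasp point.
Start: joints at [1.194, 0.423, 1.63, -0, 1.089, -0.019], TCP at [218.852, 585.413, 222.675] pointing down, gripper open.
Joint ranges: [-3, 3], [-0.9, 2.11], [0.09, 2.58], [-1.31, 4.45], [0.11, 2.69], [-2.54, 2.54]. Speed limits (rad/s): [2.39, 2.39, 3.01, 3.14, 3.14, 3.14].

## Interface

Orientations are given as a rotation vector (axis times angle).
In Python, from workcell import ctrl, viewer, ticket, models gives the robot as it stands.
- The arm moves only by the tool play_rows, never from a script. Its arguments are lists of equal length, an entry for each row: "dp": the shift along the world's x, y, z in mm, a list of three; "yaw": the turn about the world's z in degrees. In form: {"dp": [[tx, ty, tz], ...], "yaw": [yaw, ...]}. A call has 1 to 8 rows; each row shifts and turns the commanded pose from where the row before left it; what a row does not reach is not made up. A row lasts 1/12 s, in which the tool goes at most 41.7 mm and 7.16 degrees, less where a joint would pass 70% of its speed; a pose out of reach is approached as far as the arm can. A call is refused whole if a number of a shift passes 41.7 or a number of a turn 7.16, either way. A call with a gripper value outside its range is refused whole. "gripper" is the closure, from 0 (fully open) to 1 (shut), set as the call begins (left out, the last holds). The fingers move at their own pace and stop on an object; the grip force is fixed at half the most. Time passes only in rows, so rows that do not move let the fingers close. It gives the time, the measured TCP pose, the force, the opening and the grip force at its end, in the units of the state.
- ctrl.get_obs(): the state, without advancing time (a new reading comes with each control period).
- viewer.get_image(name): name is "scene" or "side" or "wrist"; returns a dict with "pixels" (480x640x3 uint8, red, green, blue), "range_z" (480x640 float32, mm along the optical axis (not along the pixel's ray), 0 where there is no reading), "fx", "fy", "cx", "cy" (pixels), "T" (4x4, takes a point from camera to world coordinates); the wrist camera has in their place "hand_eye" (4x4, takes a point from camera to tool coordinates, whose origin is the TCP and whose axes are the flange's). Camera axes: x right, y up, looking along -z (the intrinsics and any distortion apply to the point x, -y, -z); pixel columns grow to the right and rows downward; lengths in mm; the calibration is good to about 2 mm. A picture is of the moment at which its call begins: read the wrist's pose just before it.
- ticket.close_job(): hands the job in; it is judged then, once.
Trained networks look in a picture, given as the dict that the camera call returned (one of the last four; its "shot" number tells which), for a name from the list of things; names that differ only in an ending like _2 or _b are one class to them, and where a whole thing is asked for, a point or a joint stands for the part that bears it (a point fixed in the world has none). Each returns a list of dicts, best first, with "conf" (0 to 1); they miss things now and then, are a little off and sometimes report something else, mostly with a low value. They report only what shows in the picture. A call takes as long as a camera call.
- models.look_for(picture, name): "bbox" ([centre column, centre row, width, height] in pixels, round what is visible of it).
- models.landmark_of(picture, name): "location" ([column, row] in pixels: a listed point, or the origin of a listed thing).
The state is a dict: "t": time; "qpos": joint angles; "qvel": joint speeds; "joint_torque": joint torques, N m; "ee_pos": TCP position; "orientation": TCP orientation; "ft_force": force on the tool from outside, world axes, zero at the start; "moment": the same for the moment, N m; "width": finger opening in mm; "grasp_force": force on a finger pad.
Only numpy, scipy, OpenCV 4.12 (cv2) and the standard library are available. Lean on these libraries where they do the work, as an engineer would, in place of code of your own. Each camera call takes 0.05 s, during which the arm holds its last target. There are 200 camera calls.

## Task

Get the small table-top cooker ready: first push the cartridge carrier back along its rail by one station, so that it clicks into the middle of its three stations (not through to the rear one). Then take the loose control knob from the worktop, turn it to match the D-shaped valve shaft on the cooker, push it fully home on the shaft, press it down against its spring almost to the stop, and finish while still holding it pressed. Leave the other things on the worktop where they are.

Things in the scene. Friction and masses are not known exactly. Their poses are not given: they have to be found in the camera images.
- cooker: White table-top cooker, fixed, 260 x 250 mm (x, y), top sheet 76 mm high. Origin: centre of its underside; +x rear, +y left, z up. Right side: cartridge bay, 88 mm wide, open above and in front, walls to 75 mm. Left half: the D-shaft in front (black bezel, its top at 77 mm), behind it the burner with wire pan supports to 97 mm height, at least 65 mm from the shaft axis
- carrier (a joint): Travel (m) of the steel cartridge carrier, with its aluminium cartridge, along the cooker's +x: 0 front station (start), 0.040 middle, 0.080 rear (end stop). Spring detents: it takes about 7 N to leave a station; let go between 0.020 and 0.060 it snaps to the middle one. Three ribs on the right bay wall mark the stations
- push_tab (a point): Middle of the top edge of the front face of the carrier's upright push tab: steel plate 8 mm thick (x), 34 mm wide (y), top 105 mm above the worktop, standing 30 mm above the bay walls and 23 mm above the cartridge; axes as the cooker's. Push on this front face along +x
- knob: Loose black knob, 60 g, upright on the worktop: flat-sided bar 46 (x) x 24 (y) x 40 mm high on a round skirt, radius 26, height 6 mm. Origin: centre of the underside, on the bore axis; z up. A pointer nose (12 mm high) reaches 35 mm out at +x; a low rib marks that half of the top. Bore from below: D-shaped, 20 mm deep, radius 8.2 mm, its flat at x = +3.2 mm (pointer side)
- shaft_top (a point): Top centre of the upright steel D-shaft, on its axis, 107 mm above the worktop; +x towards its flat. Radius 7 mm, flat 2 mm off the axis, top 4 mm tapered. A steel index tab at its foot (32 mm long, 3 mm high) points the way of the flat. The knob fits with its pointer over that tab (some 9 degrees of play); home, the knob's origin is 20 mm below this point
- stem (a joint): How far the D-shaft is pressed down (m): 0 out (start), 0.008 stop. Spring: 3 N at first, 9 N at the stop; the knob, once home, presses it. The valve with shaft and tab starts within 0.6 rad of the cooker's x axis, turns only with effort (0.25 N m), and its angle does not matter
- jar: bystander: jam jar, 66 mm across, 88 mm high; origin under its centre
- tin: bystander: low round tin, 86 mm across, 40 mm high; origin under its centre
- spice: bystander: spice jar, 47 mm across, 98 mm high; origin under its centre
- salt: bystander: salt shaker, 44 mm across, 90 mm high; origin under its centre
- matches: bystander: matchbox, 37 x 56 x 17 mm; origin under its centre
- spoon: bystander: teaspoon lying flat, 139 x 30 x 10 mm; origin under its centre

How it is judged (in metres and radians):
On the way, in this order (a step that is already met when the one before it is completed fails the run):
1. the carrier stands in the middle station (value of joint carrier between 0.035 and 0.045 m), for 0.2 s.
2. the knob is home on the D-shaft (z of knob in the frame of shaft_top below -0.017 m and horizontal distance between knob and shaft_top below 0.005 m), for 0.1 s.
At the end, for the whole second after the job is handed in: Carrier within 5 mm of its middle station; knob home on the D-shaft (origin 17 mm or more below its top, axis within 5 mm, pointer within 0.3 rad of the flat, tilt under 0.15 rad); shaft pressed more than 5 of its 8 mm, the fingers still on the knob (over 1 N) (all of step 1 and all of step 2 and angle between the x axis of knob and the x axis of shaft_top, either way round below 0.3 rad and angle between knob's own z axis and vertical below 0.15 rad and value of joint stem above 0.005 m and contact force between the fingers and knob above 1 N); the arm keeps its last pose, push and grip.
It fails at once if the carrier is pushed through towards the rear station (value of joint carrier above 0.062 m).
It fails at once if a bystander is pushed aside or knocked over (distance of any of jar, tin, spice, salt, matches, spoon from where it was at the start of the episode above 0.03 m or angle between any of jar, spice, salt's own z axis and vertical above 0.6 rad).
It also fails if it takes over 56 s, if anything falls off the work surface, if the arm or the gripper's body presses on something with over 40 N, if the wrist force passes 120 N, or if a joint passes its speed limit or range.

## Working session

There is one attempt and no reset: what is moved stays moved. The work goes in short steps, Python scripts to look and compute and a tool call to move; the robot and the scene stay as the last step left them, time stands still between calls to the robot, and variables do not carry over. Pictures are saved under pics/ and viewed, at most 10 in all, crops included, and the job is handed in when it is done.

Besides the shell and the picture viewer there is one more tool, called after "Emit:" by a JSON object that holds its "name" and its "arguments". play_rows: Moves the arm, as the interface text tells. Its arguments: {"type":"object","properties":{"dp":{"type":"array"},"yaw":{"type":"array"},"gripper":{"type":"number"}},"required":["dp","yaw"]}

```bash
mkdir -p pics; cat > h.py <<'E'
import numpy as np, cv2
from scipy.spatial.transform import Rotation as R
from workcell import ctrl, viewer, ticket, models
def cam(name):
    o=ctrl.get_obs(); p=viewer.get_image(name)
    if name=="wrist":
        T=np.eye(4);T[:3,:3]=R.from_rotvec(o["orientation"]).as_matrix();T[:3,3]=o["ee_pos"]
        p["TW"]=T@p["hand_eye"]
    else: p["TW"]=p["T"]
    return p
def ray(p,u,v):
    d=np.array([(u-p["cx"])/p["fx"],-(v-p["cy"])/p["fy"],-1.0])
    return p["TW"][:3,3],p["TW"][:3,:3]@d
def atz(p,u,v,z):
    o,d=ray(p,u,v); return o+d*(z-o[2])/d[2]
def atd(p,u,v):
    o,d=ray(p,u,v); r=p["range_z"][int(round(v)),int(round(u))]; return o+d*r
def cloud(p):
    v,u=np.mgrid[0:480,0:640]; r=p["range_z"]
    d=np.stack([(u-p["cx"])/p["fx"],-(v-p["cy"])/p["fy"],-np.ones_like(r)],-1)*r[...,None]
    return d@p["TW"][:3,:3].T+p["TW"][:3,3]
def save(p,n,box=None,s=1):
    im=p["pixels"][:,:,::-1]
    if box: im=im[box[1]:box[3],box[0]:box[2]]
    cv2.imwrite("pics/"+n,cv2.resize(im,None,fx=s,fy=s,interpolation=cv2.INTER_CUBIC))
E
python3 - <<'E'
from h import *
np.set_printoptions(precision=1,suppress=True)
print(ctrl.get_obs()); print(ctrl.grasp_offset)
Z=dict(push_tab=105,knob=0,shaft_top=107,cooker=0,jar=0,tin=0,spice=0,salt=0,matches=0,spoon=0)
for n in ["scene","side","wrist"]:
    p=cam(n); save(p,n+"0.png"); print(n,{k:p[k] for k in p if k not in("pixels","range_z","T","TW")},p["TW"][:3,3])
    for k in Z:
        l=models.landmark_of(p,k)[:1]
        for q in l: print(k,round(q["conf"],2),np.array(q["location"]),atz(p,*q["location"],Z[k]))
E
```

```text
{'t': 0.0, 'qpos': array([ 1.2,  0.4,  1.6,  0. ,  1.1, -0. ]), 'qvel': array([-0., -0., -0., -0., -0.,  0.]), 'joint_torque': array([  0. , -54.5, -27.4,   0.1,   0. ,  -0. ]), 'ee_pos': array([218.7, 584.9, 221.9]), 'orientation': array([-0.6, -3.1,  0. ]), 'ft_force': array([ 0.3, -0.6,  0.1]), 'moment': array([-0. , -0.1,  0. ]), 'grasp_force': 0.0, 'width': 87.64184661229385}
18.700000000000003
scene {'fx': 551.040181482225, 'fy': 551.040181482225, 'cx': 310.2129345362756, 'cy': 239.52831937028742, 'shot': 1} [-337.8 -479.9  719.9]
push_tab 0.56 [423.1 302.1] [ 450.7 -243.1  105. ]
knob 0.73 [214.  260.6] [494.7 290.4   0. ]
shaft_top 0.62 [364.6 281.9] [ 453.4 -124.4  107. ]
cooker 0.59 [396.1 304.1] [ 550.9 -155.6    0. ]
jar 0.95 [263.5 224.5] [698.4 286.9   0. ]
tin 0.67 [289.1 230.5] [704.5 209.9   0. ]
spice 0.61 [316.  238.2] [704.6 128.8   0. ]
salt 0.58 [295. 245.] [650.3 158.1   0. ]
matches 0.86 [242.5 312. ] [369.1 112.7   0. ]
spoon 0.57 [250.8 239.9] [616.6 269.7   0. ]
side {'fx': 517.7264266253422, 'fy': 517.7264266253422, 'cx': 320.3443611818264, 'cy': 228.3798444113172, 'shot': 2} [253.6 846.1 715.8]
push_tab 0.82 [391.5 159.7] [ 458.4 -235.8  105. ]
knob 0.76 [298.2 353.5] [493.7 301.1  -0. ]
shaft_top 0.51 [380.1 182.9] [ 458.3 -122.   107. ]
cooker 0.83 [349.5 205.4] [ 540.2 -167.3    0. ]
jar 0.8 [192.1 325.1] [704.5 301.9   0. ]
tin 0.57 [220.9 292.9] [694.3 208.3   0. ]
spice 0.86 [231.2 266.2] [712.  129.1   0. ]
salt 0.74 [260.3 281. ] [634.4 151.7   0. ]
matches 0.61 [398.5 295.7] [358.8 104.5   0. ]
spoon 0.89 [248.1 320.4] [610.8 258.1   0. ]
wrist {'fx': 406.94785983679463, 'fy': 406.94785983679463, 'cx': 318.88877735680484, 'cy': 240.19227474261166, 'hand_eye': array([[   0. ,    1. ,    0.3,   81.3],
       [   1. ,   -0. ,    0. ,    0.4],
       [   0. ,    0.3,   -1. , -163.8],
       [   0. ,    0. ,    0. ,    1. ]]), 'shot': 3} [142.8 614.2 386.5]
```

View pics/scene0.png

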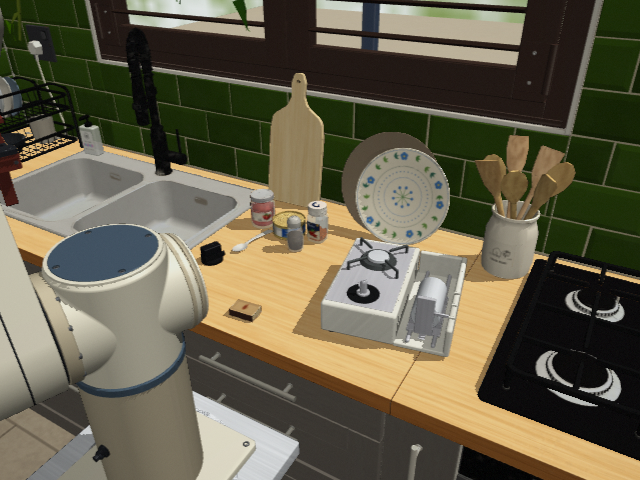

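View pics/side0.png

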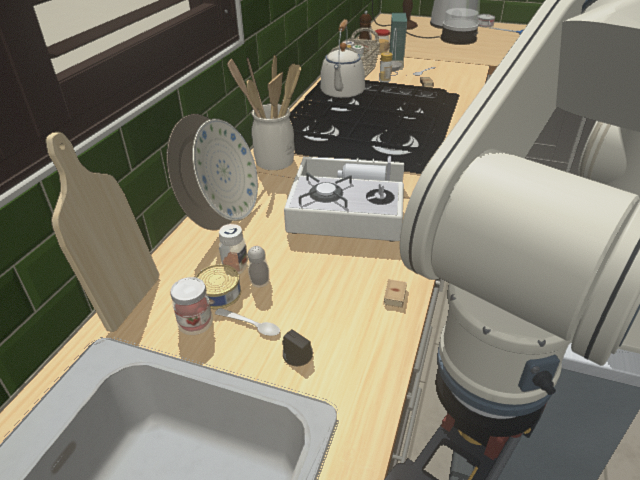

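The scene and side pictures show the cooker at scene (396,304), the knob at (214,260) in scene and (298,350) in side, and the matchbox and jars away from the cooker. Next I get the yaws and positions from depth.

```bash
python3 - <<'E'
from h import *
np.set_printoptions(precision=1,suppress=True)
def rect(P):
    (c,s,a)=cv2.minAreaRect(P[:,:2].astype(np.float32)); return np.round(c,1),np.round(s,1),round(a,1),len(P)
for n in ["scene","side"]:
    p=cam(n); C=cloud(p); x,y,z=C[...,0],C[...,1],C[...,2]; ok=p["range_z"]>0
    reg=ok&(x>350)&(x<720)&(y>-330)&(y<30)
    m=reg&(z>20)&(z<78); print(n,"cooker all",rect(C[m]))
    m=reg&(z>72)&(z<79); print("top",rect(C[m]), C[m][:,2].mean())
    m=reg&(z>98)&(z<112); P=C[m]
    k=cv2.kmeans(P.astype(np.float32)[:,:2],2,None,(3,50,.1),5,cv2.KMEANS_PP_CENTERS)
    for i in (0,1):
        Q=P[k[1].ravel()==i]; print("hi",rect(Q),Q.mean(0),Q.max(0),Q.min(0))
    m=ok&(x>430)&(x<560)&(y>230)&(y<370)&(z>15)&(z<60); P=C[m]; print("knob",rect(P),P.max(0),P.min(0))
    m=m&(z>35); print("knobtop",rect(C[m]),C[m].mean(0))
    b=models.look_for(p,"knob")[0]; print(b)
save(cam("side"),"k1.png",(260,310,340,380),5)
save(cam("side"),"c1.png",(280,140,440,250),5)
E
```

```text
scene cooker all (array([ 542.3, -158.7]), array([265.4, 248.7]), 10.9, 8628)
top (array([ 542.4, -157.7]), array([263.2, 247.9]), 11.6, 4410) 76.1842672768329
hi (array([ 464.9, -243.9]), array([13.9, 33.1]), 15.1, 103) [ 464.2 -244.1  103.1] [ 474.2 -227.   107.6] [ 458.4 -261.    98.3]
hi (array([ 532.5, -115.7]), array([166.7,  82.2]), 15.0, 54) [ 471.6 -120.2  103. ] [623.7 -59.2 109.7] [ 448.4 -158.2   98.2]
knob (array([495.5, 298.6]), array([34.9, 49. ]), 70.2, 284) [519.6 316.4  44.2] [467.4 276.4  15.2]
knobtop (array([495.5, 296.3]), array([26.9, 46. ]), 67.4, 129) [493.5 295.   39.7]
{'bbox': [214.5, 255.4, 21.2, 29.5], 'conf': 0.9}
side cooker all (array([ 541.9, -152.3]), array([261.7, 257.6]), 11.3, 7184)
top (array([ 540.8, -149. ]), array([256.7, 246.5]), 10.9, 3364) 74.95201637644202
hi (array([ 465.2, -239.2]), array([ 5.1, 37.3]), 13.4, 27) [ 464.4 -235.9  103.1] [ 470.9 -220.5  105.6] [ 459.2 -257.9   98.7]
hi (array([ 454.9, -114.7]), array([ 9.8, 10.9]), 84.9, 25) [ 454.1 -114.6  103.5] [ 459.9 -109.5  108. ] [ 449.5 -120.1   99.1]
knob (array([494.8, 302.2]), array([25.3, 47.4]), 68.5, 521) [520.2 321.9  42.7] [469.6 284.4  15.2]
knobtop (array([495., 302.]), array([25.1, 46.5]), 67.6, 308) [494.2 303.7  38.8]
{'bbox': [296.7, 348.9, 31.4, 37.1], 'conf': 0.85}
```

View pics/c1.png

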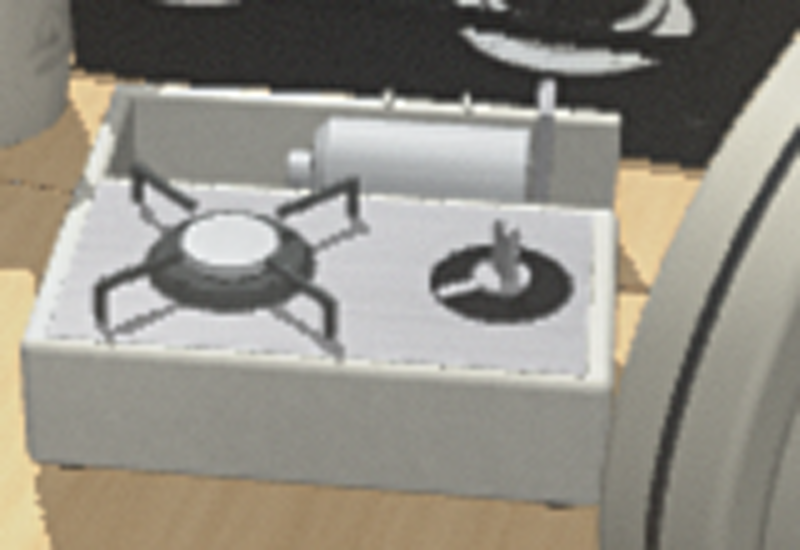

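The side crop shows the index tab running from the shaft at (505,280) towards (440,295), so the flat points roughly along +x. The cooker's yaw is about +11°. I'll move to a viewpoint in front of the cooker.

Emit:
{"name": "play_rows", "arguments": {"dp": [[22, -35, 0], [22, -35, 0], [22, -35, 0], [22, -35, 0], [22, -35, 0], [22, -35, 0], [22, -35, 0], [22, -35, 0]], "yaw": [4.1, 4.1, 4.1, 4.1, 4.1, 4.1, 4.1, 4.1], "gripper": 1}}

```text
t: 2.62
ee_pos: [395.6, 303.7, 222.9]
orientation: [-0.343, 3.122, 0.001]
ft_force: [0.8, 0.5, -0.5]
width: 37.9
grasp_force: 0.0
```

Emit:
{"name": "play_rows", "arguments": {"dp": [[0, -40, 0], [0, -40, 0], [0, -40, 0], [0, -40, 0], [0, -40, 0], [0, -40, 0], [0, -40, 0], [0, -40, 0]], "yaw": [0, 0, 0, 0, 0, 0, 0, 0]}}

```text
t: 3.28
ee_pos: [394.6, -16.4, 223.1]
orientation: [-0.337, 3.122, -0.0]
ft_force: [1.3, 0.7, -0.1]
width: 0.7
grasp_force: 0.0
```

Emit:
{"name": "play_rows", "arguments": {"dp": [[-3, -40, 0], [-3, -40, 0], [-3, -40, 0], [-3, -40, 0], [0, 0, 0], [0, 0, 0]], "yaw": [0, 0, 0, 0, 0, 0]}}

```text
t: 3.78
ee_pos: [382.6, -176.5, 222.8]
orientation: [-0.329, 3.124, -0.0]
ft_force: [-0.1, 0.3, -0.6]
width: 0.4
grasp_force: 0.0
```

```bash
python3 - <<'E'
from h import *
np.set_printoptions(precision=1,suppress=True)
o=ctrl.get_obs(); print(o["t"],o["ee_pos"],R.from_rotvec(o["orientation"]).as_matrix(),o["qpos"])
p=cam("wrist"); save(p,"w1.png"); C=cloud(p)
for k,z in (("push_tab",105),("shaft_top",107),("cooker",0)):
    for q in models.landmark_of(p,k)[:2]: print(k,q["conf"],np.array(q["location"]),atz(p,*q["location"],z),atd(p,*q["location"]))
x,y,z=C[...,0],C[...,1],C[...,2]; ok=p["range_z"]>0
for lim in [(430,500,-275,-200),(430,490,-150,-90)]:
    m=ok&(x>lim[0])&(x<lim[1])&(y>lim[2])&(y<lim[3])&(z>101)&(z<112); P=C[m]
    if len(P)>3: print(cv2.minAreaRect(P[:,:2].astype(np.float32)),P.mean(0),P.min(0),P.max(0),len(P))
E
```

```text
3.7833 [ 382.6 -176.5  222.8] [[-1.  -0.2  0. ]
 [-0.2  1.  -0. ]
 [-0.  -0.  -1. ]] [-0.5  0.1  2.1  0.   1.  -2.2]
push_tab 0.75 [210.1 316.1] [ 464.8 -243.9  105. ] [ 463.6 -243.5  107.1]
shaft_top 0.74 [374.9 338.4] [ 456.  -115.9  107. ] [ 454.9 -116.5  109. ]
cooker 0.89 [308.9 350.6] [ 543.9 -152.8   -0. ] [ 350.2 -184.9  311. ]
((465.40380859375, -242.244384765625), (8.737075805664062, 34.27855682373047), 11.242177963256836) [ 464.5 -242.   105.7] [ 458.8 -259.1  101. ] [ 472.4 -225.2  108.4] 517
((454.1839904785156, -120.66521453857422), (9.213730812072754, 13.763937950134277), 40.786067962646484) [ 453.5 -120.6  106.8] [ 448.8 -126.   101.3] [ 462.2 -113.   110.5] 227
```

View pics/w1.png

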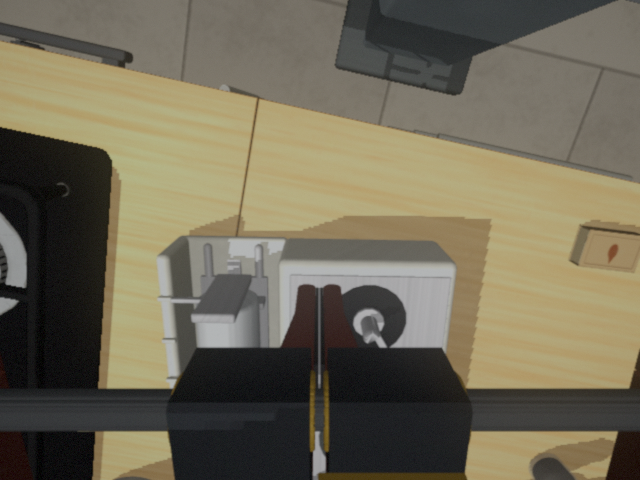

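The wrist view shows the push tab at (225,293), the shaft at (372,322) and its index tab running to (385,345), so the flat is at roughly +41°. I push the tab about 32–34 mm, which lets the detent snap it into the middle station.

Emit:
{"name": "play_rows", "arguments": {"dp": [[10, -18, -34], [10, -18, -34], [10, -18, -34], [10, -18, -33], [0, -2, 0], [12, 2.4, 0], [12, 2.4, 0]], "yaw": [0, 0, 0, 0, 0, 0, 0]}}

```text
t: 4.57
ee_pos: [447.7, -242.5, 88.7]
orientation: [0.337, -3.123, -0.0]
ft_force: [0.0, 0.2, -0.1]
width: 0.2
grasp_force: 0.0
```

Emit:
{"name": "play_rows", "arguments": {"dp": [[6, 1.2, 0], [6, 1.2, 0], [6, 1.2, 0], [6, 1.2, 0], [4, 0.8, 0], [0, 0, 0]], "yaw": [0, 0, 0, 0, 0, 0]}}

```text
t: 5.07
ee_pos: [476.8, -237.6, 90.3]
orientation: [-0.339, 3.12, -0.004]
ft_force: [0.6, 0.6, -0.1]
width: 0.8
grasp_force: 0.0
```

```bash
cat > tab.py <<'E'
from h import *
np.set_printoptions(precision=1,suppress=True)
for n in ("scene","side"):
    p=cam(n)
    for q in models.landmark_of(p,"push_tab")[:1]: print(n,q["conf"],q["location"],atz(p,*q["location"],105))
    C=cloud(p);x,y,z=C[...,0],C[...,1],C[...,2]
    m=(p["range_z"]>0)&(x>440)&(x<570)&(y>-275)&(y<-200)&(z>98)&(z<108);P=C[m]
    print(cv2.minAreaRect(P[:,:2].astype(np.float32)),P.mean(0),P.max(0),len(P))
save(p,"s2.png",(320,120,440,210),5)
E
python3 tab.py
```

```text
scene 0.77 [427.5, 293.0] [ 480.9 -240.4  105. ]
((480.2099304199219, -243.81402587890625), (32.2635383605957, 33.46870803833008), 20.38831901550293) [ 479.  -244.8  102.9] [ 498.8 -222.5  108. ] 91
side 0.8 [380.9, 158.6] [ 483.7 -233.2  105. ]
((487.99139404296875, -229.37376403808594), (28.213577270507812, 43.69083023071289), 61.59907150268555) [ 482.4 -229.   102.6] [ 500.5 -215.9  108. ] 67
```

View pics/s2.png

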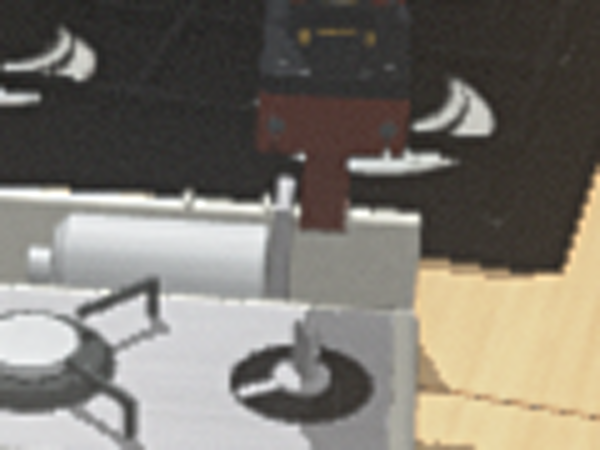

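The side crop shows the tab at (285,200) just ahead of the finger at (302,200), so it has left the finger. I back off and re-measure.

Emit:
{"name": "play_rows", "arguments": {"dp": [[-15, -3, 0], [-15, -3, 0], [-10, -2, 40], [-15, 5, 40], [-15, 5, 40], [0, 10, 15], [0, 0, 0]], "yaw": [0, 0, 0, 0, 0, 0, 0]}}

```text
t: 5.85
ee_pos: [407.2, -226.7, 224.6]
orientation: [-0.336, 3.117, -0.007]
ft_force: [0.7, -0.4, -0.3]
width: 0.9
grasp_force: 0.0
```

```bash
cat > w.py <<'E'
from h import *
np.set_printoptions(precision=1,suppress=True)
p=cam("wrist"); save(p,"w2.png"); C=cloud(p); x,y,z=C[...,0],C[...,1],C[...,2]; ok=p["range_z"]>0
for k,zz in (("push_tab",105),("shaft_top",107)):
    for q in models.landmark_of(p,k)[:1]: print(k,q["conf"],np.array(q["location"]),atz(p,*q["location"],zz))
for lim in [(430,540,-275,-200),(430,490,-150,-90)]:
    m=ok&(x>lim[0])&(x<lim[1])&(y>lim[2])&(y<lim[3])&(z>101)&(z<112); P=C[m]
    if len(P)>3: print(cv2.minAreaRect(P[:,:2].astype(np.float32)),P.mean(0),len(P))
E
python3 w.py
```

```text
push_tab 0.93 [284.5 344.4] [ 504.2 -233.7  105. ]
shaft_top 0.57 [446.5 323.6] [ 457.8 -115.1  107. ]
((505.2209167480469, -243.7423095703125), (6.888881206512451, 15.602560043334961), 8.117405891418457) [ 504.4 -244.   105.4] 192
((454.2948303222656, -120.90428924560547), (9.43544864654541, 13.609878540039062), 45.87364959716797) [ 453.9 -121.1  106.8] 234
```

View pics/w2.png

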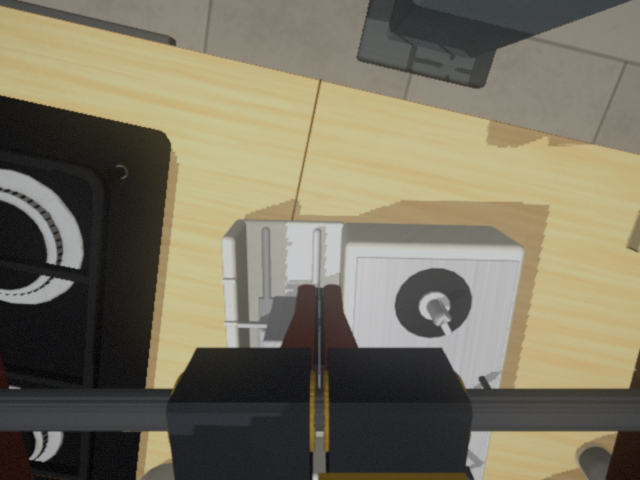

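The tab has moved about 40 mm, so the carrier is in the middle station. The wrist view shows the bezel centred near (433,303) with the index tab ending near (452,338). I refine the shaft's yaw before going to the knob.

```bash
python3 - <<'E'
from h import *
np.set_printoptions(precision=1,suppress=True)
p=cam("wrist"); g=cv2.cvtColor(p["pixels"],cv2.COLOR_RGB2GRAY)
m=np.zeros_like(g); m[255:350,385:485]=(g[255:350,385:485]<110)*255
n,l,s,c=cv2.connectedComponentsWithStats(m); i=1+np.argmax(s[1:,4]); 
P=cv2.convexHull(np.argwhere(l==i)[:,::-1].astype(np.int32)); (cc,ax,an)=cv2.fitEllipse(P); print(cc,ax,atz(p,*cc,77))
save(p,"b.png",(385,250,490,355),5.7)
for q in [(433,303),(452,338)]: print(atz(p,*q,80))
C=cloud(p)
# tab top: points 78.5..83 within 40mm of axis
A=np.array([456,-119]); d=C[...,:2]-A; r=np.hypot(d[...,0],d[...,1]); a=np.degrees(np.arctan2(d[...,1],d[...,0]))
for lo in range(-20,100,10):
    k=(r>14)&(r<30)&(a>=lo)&(a<lo+10)&(p["range_z"]>0); print(lo,k.sum(),C[...,2][k].mean().round(2), g[k].mean().round(0))
E
```

```text
(432.6416931152344, 307.52569580078125) (68.55794525146484, 77.93994140625) [ 455.3 -118.5   77. ]
[ 450.1 -120.6   80. ]
[477.7 -95.5  80. ]
-20 77 78.76 63.0
-10 76 78.71 62.0
0 76 78.71 62.0
10 66 78.72 62.0
20 49 78.69 62.0
30 57 80.48 126.0
40 54 81.06 169.0
50 45 78.73 69.0
60 51 78.85 67.0
70 77 78.82 67.0
80 82 78.83 69.0
90 81 78.72 68.0
```

View pics/b.png

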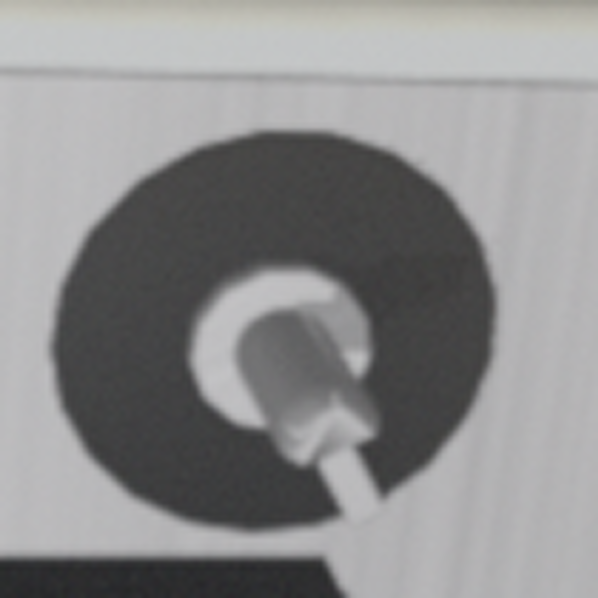

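The shaft axis is near (455.7,-118.8), with the flat at about 41.5°. Now I move over to the knob and look at it.

Emit:
{"name": "play_rows", "arguments": {"dp": [[10.5, 39, 0], [10.5, 39, 0], [10.5, 39, 0], [10.5, 39, 0], [10.5, 39, 0], [10.5, 39, 0], [10.5, 39, 0], [10.5, 39, 0]], "yaw": [-2.6, -2.6, -2.6, -2.6, -2.6, -2.6, -2.6, -2.6], "gripper": 0}}

```text
t: 6.72
ee_pos: [489.4, 87.4, 218.4]
orientation: [-0.236, -3.13, 0.001]
ft_force: [0.5, -0.1, -0.0]
width: 50.4
grasp_force: 0.0
```

Emit:
{"name": "play_rows", "arguments": {"dp": [[10.5, 39, 0], [10.5, 39, 0], [10.5, 39, 0], [10.5, 39, 0], [10.5, 38, 0], [0, 0, 0], [0, 0, 0]], "yaw": [-2.6, -2.6, -2.6, -2.6, -2.6, 0, 0]}}

```text
t: 7.3
ee_pos: [541.8, 281.1, 217.5]
orientation: [-0.581, -3.085, 0.003]
ft_force: [-0.6, 0.1, 0.1]
width: 88.1
grasp_force: 0.0
```

```bash
cat > k.py <<'E'
from h import *
np.set_printoptions(precision=1,suppress=True)
o=ctrl.get_obs(); M=R.from_rotvec(o["orientation"]).as_matrix(); print(o["ee_pos"],"yaw_y",np.degrees(np.arctan2(M[1,1],M[0,1])),o["qpos"])
p=cam("wrist"); C=cloud(p); x,y,z=C[...,0],C[...,1],C[...,2]; ok=p["range_z"]>0
for q in models.landmark_of(p,"knob")[:1]: print(q["conf"],q["location"],atz(p,*q["location"],0))
near=ok&(x>440)&(x<550)&(y>240)&(y<360)
for lo,hi in ((36,46),(4,9),(9,15)):
    P=C[near&(z>lo)&(z<hi)]; (c,s,a)=cv2.minAreaRect(P[:,:2].astype(np.float32)); print(lo,c,s,a,P.mean(0),len(P))
P=C[near&(z>5)]; d=P[:,:2]-np.array(C[near&(z>36)&(z<46)][:,:2].mean(0)); r=np.hypot(*d.T); print("far",P[np.argsort(-r)[:8]])
b=models.look_for(p,"knob")[0]["bbox"]; print(b)
u,v=int(b[0]),int(b[1]); save(p,"kn.png",(max(u-60,0),max(v-60,0),u+60,v+60),5)
E
python3 k.py
```

```text
[541.8 281.1 217.5] yaw_y 68.68159227995977 [ 0.5  0.4  1.7 -0.   1.1 -0.7]
0.57 [317.7, 151.9] [495.1 297.6   0. ]
36 (495.4747314453125, 299.24609375) (23.93414306640625, 45.79738998413086) 68.1286392211914 [494.7 299.4  41.6] 1645
4 (494.27392578125, 299.97088623046875) (108.58381652832031, 112.63623809814453) 2.625624179840088 [496.6 298.4   7.6] 1175
9 (514.649169921875, 294.7458190917969) (48.310943603515625, 88.35094451904297) 72.7233657836914 [516.6 288.   11. ] 201
far [[536.6 357.5 304.6]
 [536.7 357.4 304.8]
 [536.1 357.2 303.9]
 [535.6 357.5 304.8]
 [535.8 357.2 305.2]
 [536.1 357.  304.2]
 [535.8 357.2 304.3]
 [536.2 356.8 303.6]]Traceback (most recent call last):
  File "k.py", line 10, in <module>
    b=models.look_for(p,"knob")[0]["bbox"]; print(b)
      ~~~~~~~~~~~~~~~~~~~~~~~~~^^^
IndexError: list index out of range
```

```bash
sed -i 's/^b=.*//; s/^u,v=.*/u,v=318,152; save(p,"kn.png",(u-70,v-70,u+70,v+70),4)/' k.py; python3 k.py | head -1
```

```text
[541.5 278.3 218.7] yaw_y 68.48775661056337 [ 0.5  0.4  1.7 -0.   1.1 -0.7]
```

View pics/kn.png

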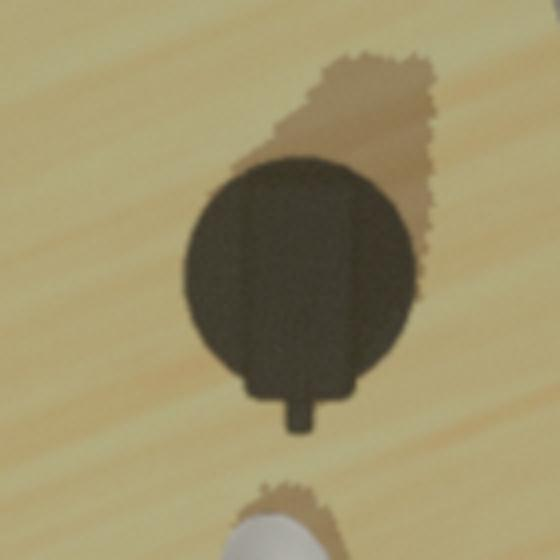

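The picture shows the knob at crop (300,270) with its pointer straight down, so the knob's x axis is at −22°. The spoon tip lies just ahead of the nose. To keep joint 6 in range at the shaft I need the grasp flipped by half a turn, so I rotate −178° while moving over the knob.

Emit:
{"name": "play_rows", "arguments": {"dp": [[-5.8, 2.6, 0], [-5.8, 2.6, 0], [-5.8, 2.6, 0], [-5.8, 2.6, 0], [-5.8, 2.6, 0], [-5.8, 2.6, 0], [-5.8, 2.6, 0], [-5.8, 2.6, 0]], "yaw": [-7.1, -7.1, -7.1, -7.1, -7.1, -7.1, -7.1, -7.1]}}

```text
t: 8.22
ee_pos: [495.7, 299.2, 220.4]
orientation: [1.993, 2.429, 0.0]
ft_force: [0.3, -0.3, 0.2]
width: 87.4
grasp_force: 0.0
```

Emit:
{"name": "play_rows", "arguments": {"dp": [[0, 0, 0], [0, 0, 0], [0, 0, 0], [0, 0, 0], [0, 0, 0], [0, 0, 0], [0, 0, 0], [0, 0, 0]], "yaw": [-7.1, -7.1, -7.1, -7.1, -7.1, -7.1, -7.1, -7.1]}}

```text
t: 8.88
ee_pos: [496.0, 299.1, 220.4]
orientation: [2.908, 1.189, 0.0]
ft_force: [-0.2, 0.5, 0.5]
width: 88.0
grasp_force: 0.0
```

Emit:
{"name": "play_rows", "arguments": {"dp": [[0, 0, -15], [0, 0, -15], [0, 0, -15], [0, 0, -15], [0, 0, -15], [0, 0, -15], [0, 0, -10], [0, 0, 0]], "yaw": [-7.1, -7.1, -7.1, -7.1, -7.1, -7.1, -7.1, -7.1]}}

```text
t: 9.55
ee_pos: [494.7, 298.4, 118.2]
orientation: [3.121, -0.337, -0.005]
ft_force: [0.0, -0.2, 0.4]
width: 88.0
grasp_force: 0.0
```

Emit:
{"name": "play_rows", "arguments": {"dp": [[0, 0, 0], [0, 0, 0], [0, 0, 0]], "yaw": [-7.1, 0, 0]}}

```text
t: 9.8
ee_pos: [496.1, 299.5, 120.4]
orientation: [-3.099, 0.514, -0.0]
ft_force: [0.6, 0.3, 0.4]
width: 88.0
grasp_force: 0.0
```

```bash
python3 k.py
```

```text
[496.1 299.5 120.4] yaw_y -108.84933339503196 [ 0.5  0.5  1.8 -0.   0.8  2.4]
0.78 [318.8, 232.7] [495.1 300.1   0. ]
36 (495.7824401855469, 299.7785339355469) (24.01032829284668, 45.616825103759766) 68.43521118164062 [496.9 299.4  41.5] 2608
4 (497.7384033203125, 303.4855041503906) (109.34384155273438, 109.1690902709961) 86.61055755615234 [502.9 296.8   7.7] 1879
9 (517.0598754882812, 291.4399108886719) (49.53700637817383, 83.77149963378906) 69.16937255859375 [524.  285.   11.4] 427
far [[548.7 354.6 207.1]
 [549.1 354.  207.5]
 [548.9 354.1 207.2]
 [548.9 353.9 207.2]
 [548.8 353.8 207.7]
 [548.6 353.9 206.8]
 [548.9 353.5 208.2]
 [548.8 353.3 208.6]]
```

Emit:
{"name": "play_rows", "arguments": {"dp": [[-0.4, 0, -30], [0, 0, -30], [0, 0, -25], [0, 0, -15], [0, 0, -7], [0, 0, 0]], "yaw": [-1, -1, 0, 0, 0, 0]}}

```text
t: 10.4
ee_pos: [494.7, 299.7, 11.9]
orientation: [3.088, -0.57, -0.003]
ft_force: [0.2, -0.2, -0.0]
width: 88.1
grasp_force: 0.0
```

Emit:
{"name": "play_rows", "arguments": {"dp": [[0, 0, 0], [0, 0, 0], [0, 0, 0], [0, 0, 0], [0, 0, 0], [0, 0, 0], [0, 0, 0], [0, 0, 0]], "yaw": [0, 0, 0, 0, 0, 0, 0, 0], "gripper": 1}}

```text
t: 11.07
ee_pos: [495.5, 300.3, 13.3]
orientation: [-3.089, 0.572, -0.0]
ft_force: [-0.3, 0.0, -0.1]
width: 37.9
grasp_force: 0.0
```

Emit:
{"name": "play_rows", "arguments": {"dp": [[0, 0, 0], [0, 0, 0], [0, 0, 0], [0, 0, 0]], "yaw": [0, 0, 0, 0]}}

```text
t: 11.4
ee_pos: [495.4, 300.2, 13.1]
orientation: [3.089, -0.572, -0.0]
ft_force: [-0.2, 0.1, 0.8]
width: 24.0
grasp_force: 30.0
```

The knob is gripped at a width of 24 mm with 30 N. I lift it and carry it to the shaft, turning +62.5°.

Emit:
{"name": "play_rows", "arguments": {"dp": [[0, 0, 20], [0, 0, 40], [0, 0, 40], [0, 0, 40], [0, -20, 0], [-3.6, -37, 0], [-3.6, -37, 0], [-3.6, -37, 0]], "yaw": [0, 0, 0, 0, 0, 5.7, 5.7, 5.7]}}

```text
t: 12.07
ee_pos: [484.3, 168.3, 153.5]
orientation: [-3.14, 0.097, -0.001]
ft_force: [0.3, -0.4, -0.4]
width: 23.7
grasp_force: 30.0
```

Emit:
{"name": "play_rows", "arguments": {"dp": [[-3.6, -37, 0], [-3.6, -37, 0], [-3.6, -37, 0], [-3.6, -37, 0], [-3.6, -37, 0], [-3.6, -37, 0], [-3.6, -37, 0], [-3.6, -29, 0]], "yaw": [5.7, 5.7, 5.7, 5.7, 5.7, 5.7, 5.7, 5.5]}}

```text
t: 12.73
ee_pos: [455.4, -121.0, 153.3]
orientation: [2.935, 1.119, 0.0]
ft_force: [-0.1, -0.1, -0.4]
width: 23.7
grasp_force: 30.0
```

Emit:
{"name": "play_rows", "arguments": {"dp": [[0, 0, 0], [0, 0, 0], [0, 0, 0]], "yaw": [0, 0, 0]}}

```text
t: 12.98
ee_pos: [455.7, -118.4, 153.1]
orientation: [-2.939, -1.11, 0.0]
ft_force: [0.4, -0.0, -0.9]
width: 23.8
grasp_force: 30.0
```

```bash
cat > a.py <<'E'
from h import *
import sys
np.set_printoptions(precision=1,suppress=True)
o=ctrl.get_obs(); M=R.from_rotvec(o["orientation"]).as_matrix(); print(o["t"],o["ee_pos"],"yaw_y",np.degrees(np.arctan2(M[1,1],M[0,1])),o["qpos"],o["ft_force"],o["moment"])
for n in ("scene","side"):
    p=cam(n)
    for k in ("knob","shaft_top"):
        for q in models.landmark_of(p,k)[:1]: print(n,k,q["conf"],q["location"],atz(p,*q["location"],107),atz(p,*q["location"],o["ee_pos"][2]-13))
    save(p,n+sys.argv[1])
E
python3 a.py 3.png; python3 - <<'E'
import cv2,numpy as np
a=cv2.imread('pics/scene3.png')[215:335,310:470]; b=cv2.imread('pics/side3.png')[120:240,300:460]
cv2.imwrite('pics/ab3.png',cv2.resize(np.hstack([a,b]),None,fx=2.5,fy=2.5,interpolation=cv2.INTER_CUBIC))
E
```

```text
12.9833 [ 455.7 -118.4  153.1] yaw_y -48.62485070714476 [-0.3  0.3  2.   0.   0.8  0.6] [ 0.4 -0.  -0.9] [-0.1  0.1 -0. ]
scene knob 0.83 [363.9, 267.3] [ 498.  -101.5  107. ] [ 452.9 -121.9  140.1]
scene shaft_top 0.57 [364.9, 280.5] [ 457.9 -122.9  107. ] [ 414.9 -142.2  140.1]
side knob 0.86 [380.4, 172.0] [ 469.  -168.3  107. ] [ 457.3 -113.2  140.1]
side shaft_top 0.39 [378.6, 183.2] [ 461.1 -119.8  107. ] [449.8 -67.3 140.1]
```

View pics/ab3.png

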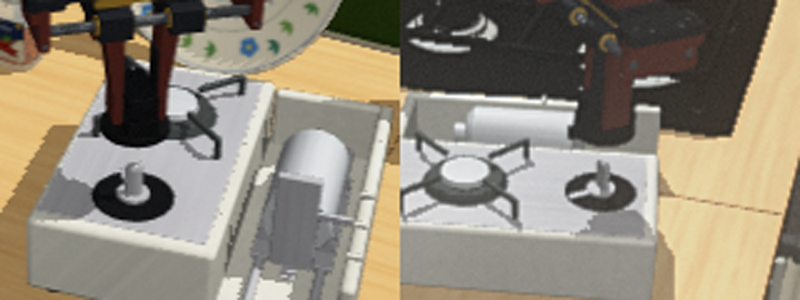

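The crops show the knob held above the bezel, with the shaft roughly under it. I lower it and watch the force.

Emit:
{"name": "play_rows", "arguments": {"dp": [[0, -0.3, -15], [0, 0, -13], [0, 0, -3], [0, 0, -3], [0, 0, -2], [0, 0, 0]], "yaw": [0, 0, 0, 0, 0, 0]}}

```text
t: 13.78
ee_pos: [456.0, -118.9, 117.2]
orientation: [2.938, 1.113, 0.0]
ft_force: [-0.5, -0.2, -0.3]
width: 23.9
grasp_force: 30.0
```

Emit:
{"name": "play_rows", "arguments": {"dp": [[0, 0, -2], [0, 0, -2], [0, 0, -2], [0, 0, -2], [0, 0, 0]], "yaw": [0, 0, 0, 0, 0]}}

```text
t: 14.2
ee_pos: [455.7, -119.0, 108.9]
orientation: [-2.938, -1.113, 0.001]
ft_force: [0.1, 0.1, -0.5]
width: 23.8
grasp_force: 30.0
```

Emit:
{"name": "play_rows", "arguments": {"dp": [[0, 0, -2], [0, 0, -2], [0, 0, -2], [0, 0, -1], [0, 0, 0]], "yaw": [0, 0, 0, 0, 0]}}

```text
t: 14.62
ee_pos: [455.7, -119.0, 101.9]
orientation: [-2.938, -1.113, 0.001]
ft_force: [-0.7, -0.1, -0.8]
width: 23.9
grasp_force: 30.0
```

Emit:
{"name": "play_rows", "arguments": {"dp": [[0, 0, -2], [0, 0, -1], [0, 0, 0]], "yaw": [0, 0, 0]}}

```text
t: 14.87
ee_pos: [456.1, -119.0, 99.2]
orientation: [2.938, 1.113, 0.0]
ft_force: [-0.5, 0.2, 2.2]
width: 23.9
grasp_force: 30.0
```

Contact came at the expected height, so the knob is home. Now I press it down.

Emit:
{"name": "play_rows", "arguments": {"dp": [[0, 0, -1], [0, 0, -1], [0, 0, -1], [0, 0, -1], [0, 0, 0], [0, 0, 0]], "yaw": [0, 0, 0, 0, 0, 0]}}

```text
t: 15.37
ee_pos: [456.1, -119.1, 95.3]
orientation: [2.938, 1.113, 0.001]
ft_force: [-0.2, 0.3, 5.5]
width: 23.8
grasp_force: 30.0
```

Emit:
{"name": "play_rows", "arguments": {"dp": [[0, 0, -1], [0, 0, -1], [0, 0, 0], [0, 0, 0]], "yaw": [0, 0, 0, 0]}}

```text
t: 15.7
ee_pos: [456.2, -119.1, 94.0]
orientation: [2.937, 1.113, 0.001]
ft_force: [-3.9, 1.3, 14.7]
width: 24.1
grasp_force: 30.0
```

The force rose faster than the spring should give. I check before going on.

```bash
python3 a.py 4.png; python3 - <<'E'
import cv2,numpy as np
a=cv2.imread('pics/scene4.png')[225:315,320:420]; b=cv2.imread('pics/side4.png')[130:220,330:430]
cv2.imwrite('pics/ab4.png',cv2.resize(np.hstack([a,b]),None,fx=4,fy=4,interpolation=cv2.INTER_CUBIC))
E
```

```text
15.7 [ 456.2 -119.1   94. ] yaw_y -48.499327451801 [-0.3  0.4  2.   0.   0.7  0.6] [-3.9  1.3 14.7] [ 0.1  0.7 -0.1]
scene knob 0.78 [362.1, 293.1] [ 418.8 -135.9  107. ] [ 450.9 -121.3   81. ]
scene shaft_top 0.23 [393.4, 303.1] [ 419.2 -198.4  107. ] [ 451.3 -186.4   81. ]
side knob 0.78 [380.9, 195.6] [444.2 -72.5 107. ] [ 452.4 -111.7   81. ]
```

View pics/ab4.png

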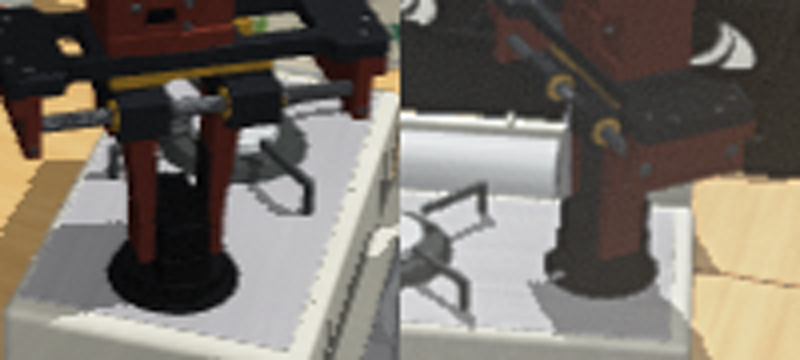

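The last crop shows the knob seated over the bezel, upright and with no visible tilt. I measure the skirt height against the cooker sheet by depth.

Emit:
{"name": "play_rows", "arguments": {"dp": [[0, 0, 0], [0, 0, 0]], "yaw": [0, 0]}}

```text
t: 16.17
ee_pos: [456.2, -119.1, 94.0]
orientation: [2.937, 1.113, 0.001]
ft_force: [-3.1, 0.3, 14.4]
width: 23.8
grasp_force: 30.0
```

```bash
cat > s.py <<'E'
from h import *
np.set_printoptions(precision=2,suppress=True)
A=np.array([456.,-119.])
for n in ("wrist","side","scene"):
    p=cam(n); C=cloud(p); g=p["pixels"].mean(-1)
    d=C[...,:2]-A; r=np.hypot(d[...,0],d[...,1]); a=np.degrees(np.arctan2(d[...,1],d[...,0]))-41.5; z=C[...,2]; ok=p["range_z"]>0
    m=ok&(r>38)&(r<55)&(abs(z-76)<5)&(g>100); print(n,"sheet",m.sum(),np.median(z[m]))
    m=ok&(r>14)&(r<25)&(z<100)&(z>74); print(" skirt",m.sum(),np.percentile(z[m],[5,25,50,75,95]),np.histogram(z[m],bins=np.arange(74,101,2))[0])
    x=r*np.cos(np.radians(a)); y=r*np.sin(np.radians(a))
    m=ok&(x>27)&(x<34)&(abs(y)<3)&(z<110)&(z>74); print(" nose",m.sum(),np.median(z[m]) if m.any() else '')
    m=ok&(abs(x)<22)&(abs(y)<12)&(z>105)&(z<135); print(" top",m.sum(),np.median(z[m]) if m.any() else '')
o=ctrl.get_obs(); print(o["ee_pos"],o["ft_force"])
E
python3 s.py
```

```text
wrist sheet 15019 77.81518559158647
 skirt 1414 [87.92 88.56 89.12 93.65 98.85] [  0   0   0   0   0   0  97 866  55  66  85 118 127]
 nose 246 94.46181578625414
 top 6483 122.65455483369044
side sheet 425 74.81169544276304
 skirt 119 [76.02 86.19 89.11 95.45 99.07] [ 6  3  0  1  0 17 25 11  5 11 14 12 14]
 nose 5 80.71578310752875
 top 82 120.51287865590064
scene sheet 700 76.3416957304704
 skirt 205 [76.23 84.32 87.59 92.58 98.68] [ 6 25  8  2  7 20 46 26  8 11 12 16 18]
 nose 0 
 top 175 120.90015870714808
[ 456.14 -119.08   93.99] [-3.14  0.63 14.13]
```

By depth the knob's underside is about 81 mm up, so the stem is about 6 mm down. I relax the sideways load to see whether it is jammed.

Emit:
{"name": "play_rows", "arguments": {"dp": [[-0.7, 0.1, 0], [0, 0, 0], [0, 0, 0]], "yaw": [0, 0, 0]}}

```text
t: 16.57
ee_pos: [456.1, -119.1, 94.0]
orientation: [2.937, 1.112, 0.003]
ft_force: [-1.0, 1.2, 12.0]
width: 23.9
grasp_force: 30.0
```

Emit:
{"name": "play_rows", "arguments": {"dp": [[0, 0, -0.5], [0, 0, 0], [0, 0, 0]], "yaw": [0, 0, 0]}}

```text
t: 16.82
ee_pos: [456.1, -119.1, 94.0]
orientation: [2.937, 1.113, 0.003]
ft_force: [-2.4, 1.0, 18.7]
width: 23.7
grasp_force: 30.0
```

It is a hard stop, and every consistent reading puts the stem more than 5 mm down with the knob home. I ease the push slightly, re-check the carrier and the force, then hand in.

Emit:
{"name": "play_rows", "arguments": {"dp": [[0, 0, 0.4], [0, 0, 0], [0, 0, 0]], "yaw": [0, 0, 0]}}

```text
t: 17.07
ee_pos: [456.1, -119.1, 94.0]
orientation: [2.937, 1.113, 0.003]
ft_force: [-1.1, 1.1, 13.7]
width: 24.1
grasp_force: 30.0
```

```bash
python3 s.py | sed -n '1,4p;$p'; python3 - <<'E'
from h import *
for n in ("scene","side"):
    p=cam(n)
    for q in models.landmark_of(p,"push_tab")[:1]: print(n,q["conf"],atz(p,*q["location"],105))
    C=cloud(p);x,y,z=C[...,0],C[...,1],C[...,2]
    P=C[(p["range_z"]>0)&(x>440)&(x<570)&(y>-275)&(y<-215)&(z>98)&(z<108)]
    print(len(P), P.mean(0) if len(P) else '')
E
```

```text
wrist sheet 15023 77.80434282885395
 skirt 1431 [87.88 88.56 89.1  93.62 98.81] [  0   0   0   0   0   0 109 857  58  73  98 110 126]
 nose 238 94.4521657408728
 top 6471 122.65609618812988
[ 456.12 -119.09   94.  ] [-1.47  0.39 13.58]
scene 0.58 [ 499.78145873 -239.20550151  105.        ]
98 [ 503.03146278 -237.28869025  103.24155757]
side 0.74 [ 499.67716059 -241.4979318   105.        ]
7 [ 504.13538296 -220.87034748  102.28930116]
```

```bash
python3 -c "
from workcell import ticket
print(ticket.close_job())"
```

```text
the job is handed in; nothing more can be done
None
```

I handed the job in with the carrier in its middle station and the knob gripped on the shaft, pressed against a hard stop; I estimate the stem is about 6 mm down (over 5 needed), judging by depth readings and force because it can't be read directly.

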